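# Grease the tagged bearing housing with its hand pump

### The job

Two black bearing housings on the bench have a sprung hand lubricator; the one with the lime-green tag is due for grease. Pump its red lever pad through at least three full strokes, each time right down to the bottom stop and then all the way back up to its rest. Leave the lever of the orange-tagged housing alone.

Things in the scene. Friction and masses are not known exactly. Their poses are not given: they have to be found in the camera images.
- green_lever (a joint): pump lever of the housing with the lime-green tag, rad: 0 = up at rest, tip raised 25 degrees (0.436 rad) above level; grows as the lever is pressed down; bottom stop at 0.75, 18 degrees below level. Its spring returns it by itself within half a second and pushes on the pad with about 5 N at the top, 10 N at the bottom
- green_pad (a point): middle of the upper face of that lever's red pad (105 long, 36 wide, 20 mm thick), 190 mm along the lever from the pivot axis, 10 mm above its centre line; the pad spans 140 to 245 mm from the pivot. Moves with the lever: -x points from pivot to tip, y along the pivot pin, z is the pad's normal. 265 mm above the bench at rest, 125 mm at the stop; things under it are below 60 mm
- green_pivot (a point): centre of that lever's fixed pivot pin, 175 mm above the bench on a grey post; z up, -x level towards the lever's tip. Post and black housing (190 mm high, 250 wide) reach 215 mm behind the pivot, and a lime-green tag (100 by 55 mm) slopes off the back; an upright red pump barrel, top 119 mm, stands under the lever 45 mm in front of the pivot
- orange_pad (a point): same point on the identical lever of the identical housing with the orange tag, which must be left alone; axes as for green_pad, its pivot 190 mm along its own +x and 10 mm below

How it is judged:
By the outcome, as a careful person would: the job done as asked, in the order asked, and still so for the second after the job is handed in, with the robot touching nothing.
It also fails if it takes over 48 s, if anything falls off the work surface, if the arm or the gripper's body presses on something with over 40 N, if the wrist force passes 120 N, or if a joint passes its speed limit or range.

### The arm

A 6-joint arm with a two-finger parallel gripper is mounted at the origin on the work surface. World frame = base frame: x ahead of the robot, y to its left, z up, the work surface at z = 0. Lengths are in m, angles in rad, forces in N, time in s.
With the tool pointing down it reaches from about 0.4 to 0.825 m from the base axis. Payload 7 kg.
Tool frame: the origin (TCP) lies at the very end of the fingers, on their centre line; the grasp point (between the pads) lies 19 mm behind it; z points along the fingers, y is the direction in which the jaws open and shut (so a half turn about z gives the same grasp; the last joint's range is limited). The gripper opens to 88 mm and grips with 3 to 60 N. Pads are 19 mm wide; open, the fingers measure 130 mm over their backs; the gripper's body (78 mm by 193 mm) begins 47 mm behind the grasp point.
Start: joints at [-0.841, 0.359, 0.012, 0, -1.224, -0.288], TCP at [0.289, -0.61, 0.227] pointing down, gripper open.
Joint ranges: [-3.07, 3.07], [-1.43, 2.12], [-1.02, 1.25], [-3.03, 1.67], [-3.05, -0], [-3.03, 3.03]. Speed limits (rad/s): [2.39, 2.39, 3.01, 3.14, 3.14, 3.14].

### API

Orientations are given as [roll, pitch, yaw] about the fixed x, y, z axes, in that order (R = Rz(yaw) Ry(pitch) Rx(roll)).
In Python, from station import arm gives the robot as it stands.
- The arm moves only by the shell command python3 -m inch 'ROWS' [FORCE]. ROWS is text: rows parted by semicolons, each of 7 numbers parted by spaces: the closure, from 0 (fully open) to 1 (shut), then the shift along the tool's x, y, z each as a share of 300 mm, from -1 to 1, then the turn, a rotation vector about the tool's x, y, z each as a share of 60 degrees, from -1 to 1. In form: grip tx ty tz rx ry rz; .... A call has 1 to 12 rows; each row is the pose to reach, as a shift and turn from the pose commanded when the call began, along the tool's axes at that moment; what a row does not reach only later rows make up. A row lasts 1/10 s, in which the tool goes at most 50 mm and 8.59 degrees, less where a joint would pass 70% of its speed; a pose out of reach is approached as far as the arm can. A call with a number of a shift or a turn outside -1 to 1 is refused whole. A call with a gripper value outside its range is refused whole. The fingers move at their own pace and stop on an object; FORCE is the grip in N (left out, the last holds). Time passes only in rows, so rows that repeat a pose let the fingers close. It gives the time, the measured TCP pose, the force and the opening at its end, in the units of the state.
- arm.get_state(): the state, without advancing time (a new reading comes with each control period).
- arm.grab_frame(name): name is "scene" or "top" or "wrist"; returns a dict with "img" (400x640x3 uint8, red, green, blue), "range_z" (400x640 float32, m along the optical axis (not along the pixel's ray), 0 where there is no reading), "fx", "fy", "cx", "cy" (pixels), "extrinsics" (4x4, takes a point from world to camera coordinates); the wrist camera has in their place "tool_from_camera" (4x4, takes a point from camera to tool coordinates, whose origin is the TCP and whose axes are the flange's). Camera axes: x right, y up, looking along -z (the intrinsics and any distortion apply to the point x, -y, -z); pixel columns grow to the right and rows downward; lengths in m; the calibration is good to about 2 mm. A picture is of the moment at which its call begins: read the wrist's pose just before it.
- arm.job_done(): hands the job in, once; it reports no verdict.
The state is a dict: "t": time; "q": joint angles; "qd": joint speeds; "joint_efforts": joint torques, N m; "eef_pos": TCP position; "ee_rot": TCP orientation; "force": force on the tool from outside, world axes, zero at the start; "moment": the same for the moment, N m; "width": finger opening in m.
Only numpy, scipy, OpenCV 4.12 (cv2) and the standard library are available. Lean on these libraries where they do the work, as an engineer would, in place of code of your own. Each camera call takes 0.05 s, during which the arm holds its last target.

## Working session

There is one attempt and no reset: what is moved stays moved. The work goes in short steps, Python scripts to look and compute and a shell command to move; the robot and the scene stay as the last step left them, time stands still between calls to the robot, and variables do not carry over. Pictures are saved under pics/ and viewed, and the job is handed in when it is done.

```bash
mkdir -p pics; ls; python3 - <<'E'
from station import arm
import cv2,numpy as np
s=arm.get_state();print({k:np.round(v,4).tolist() for k,v in s.items()})
for n in("scene","top"):
    f=arm.grab_frame(n);cv2.imwrite(f"pics/{n}0.png",f["img"][:,:,::-1]);np.savez(f"{n}0.npz",**f)
    print(n,f["fx"],f["fy"],f["cx"],f["cy"],f["extrinsics"].round(3).tolist(),[k for k in f])
E
```

```text
pics
{'t': 0.0, 'q': [-0.8409, 0.3594, 0.011, -0.0004, -1.2241, -0.2881], 'qd': [0.0004, 0.0015, 0.0001, 0.0006, -0.0015, 0.0001], 'joint_efforts': [0.0007, -58.2713, 29.3076, 6.9973, 0.0074, -0.0002], 'eef_pos': [0.2883, -0.6097, 0.2256], 'ee_rot': [3.1399, -0.0002, -2.6999], 'force': [0.3769, -0.1669, 0.3979], 'moment': [-0.0161, -0.0358, 0.0194], 'width': 0.0876}
scene 466.2181680863246 466.2181680863246 310.5848736203979 197.34028574590033 [[0.314, 0.949, 0.002, -0.186], [-0.697, 0.229, 0.679, 0.26], [0.644, -0.215, 0.734, -1.704], [0.0, 0.0, 0.0, 1.0]] ['img', 'range_z', 'fx', 'fy', 'cx', 'cy', 'extrinsics']
top 519.9860302572594 519.9860302572594 320.07022743370754 197.89024084697076 [[-0.027, -0.999, -0.018, 0.016], [0.991, -0.029, 0.134, -0.666], [-0.134, -0.014, 0.991, -1.419], [0.0, 0.0, 0.0, 1.0]] ['img', 'range_z', 'fx', 'fy', 'cx', 'cy', 'extrinsics']
```

View pics/scene0.png

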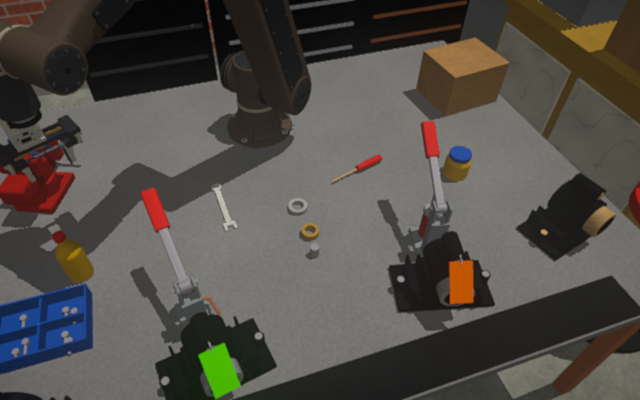

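View pics/top0.png

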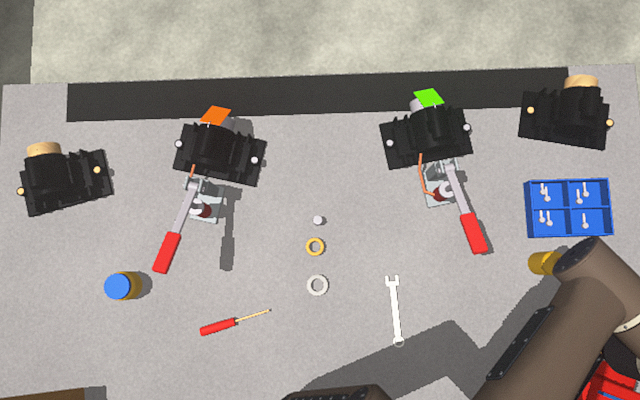

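The lime-green housing is at about (425,135) in the top view, with its red pad near (473,233). The orange one's pad is near (167,252). Next I'll measure the pads in 3D.

```bash
cat > h.py <<'E'
import numpy as np,cv2
def pts(f,m):
    v,u=np.nonzero(m&(f["range_z"]>0));z=f["range_z"][v,u]
    c=np.stack([(u-f["cx"])/f["fx"]*z,-(v-f["cy"])/f["fy"]*z,-z,np.ones_like(z)])
    return (np.linalg.inv(f["extrinsics"])@c)[:3].T
def red(im):
    h=cv2.cvtColor(np.ascontiguousarray(im),cv2.COLOR_RGB2HSV);return ((h[...,0]<6)|(h[...,0]>174))&(h[...,1]>170)&(h[...,2]>90)
def pad(f,box):
    m=red(f["img"]);b=np.zeros_like(m);x0,y0,x1,y1=box;b[y0:y1,x0:x1]=1
    m=cv2.erode((m&b).astype(np.uint8),np.ones((3,3)))>0
    P=pts(f,m);med=np.median(P,0);P=P[np.linalg.norm(P-med,axis=1)<.09]
    # keep upper face: plane fit with RANSAC-free trimming
    for _ in range(6):
        c=P.mean(0);n=np.linalg.svd(P-c)[2][2];d=(P-c)@n;P=P[abs(d)<max(.003,1.5*d.std())]
    c=P.mean(0);U,S,V=np.linalg.svd(P-c,full_matrices=False)
    ax=V[0];pr=(P-c)@ax;pw=(P-c)@V[1]
    mid=c+ax*(pr.max()+pr.min())/2+V[1]*(pw.max()+pw.min())/2
    return mid,ax,V[2],np.ptp(pr),np.ptp(pw),len(P)
E
python3 - <<'E'
from h import *
for n,bx in(("top",[("g",(455,190,500,265)),("o",(145,220,190,285))]),("scene",[("g",(135,175,180,240)),("o",(415,115,445,165))])):
    f=dict(np.load(n+"0.npz"))
    for k,b in bx:
        mid,ax,nn,l,w,N=pad(f,b);print(n,k,mid.round(4),ax.round(3),nn.round(3),round(l,3),round(w,3),N)
        print("  elev",np.degrees(np.arcsin(ax[2])),"yaw",np.degrees(np.arctan2(ax[1],ax[0])))
    if n=="top":
        for k,b in(("greenH",(370,80,480,210)),):
            x0,y0,x1,y1=b;m=np.zeros(f["img"].shape[:2],bool);m[y0:y1,x0:x1]=1
            P=pts(f,m);P=P[P[:,2]>.1];print(k,P.min(0),P.max(0))
E
```

```text
top g [ 0.5446 -0.363   0.2667] [-0.889 -0.159  0.43 ] [-0.417 -0.108 -0.902] 0.1 0.03 375
  elev 25.461752567149325 yaw -169.8484831664419
top o [0.5188 0.3615 0.2672] [-0.882  0.221  0.417] [-0.402  0.11  -0.909] 0.1 0.029 365
  elev 24.624049395488502 yaw 165.946979965637
greenH [ 0.60319386 -0.37143735  0.10018942] [ 0.95557789 -0.256606    0.2383439 ]
scene g [ 0.5475 -0.3661  0.2649] [ 0.892  0.161 -0.422] [-0.412 -0.094 -0.907] 0.096 0.028 427
  elev -24.94952721498698 yaw 10.21228232330698
scene o [0.5225 0.3606 0.2649] [ 0.889 -0.199 -0.413] [ 0.406 -0.076  0.911] 0.094 0.03 264
  elev -24.391041762768673 yaw -12.644293664452084
```

Both views agree. The green pad is at about (0.546, -0.3645, 0.265) with the lever yawed about 10.5°, so the pivot is near (0.711, -0.335). I'll close the fingers, lift, move over and turn to match the lever.

```bash
python3 -m inch '1 0 0 -.15 0 0 0; 1 0 0 -.3 0 0 0; 1 -.1 .05 -.38 0 0 .1; 1 -.25 .1 -.38 0 0 .2; 1 -.4 .15 -.38 0 0 .25; 1 -.55 .2 -.38 0 0 .25; 1 -.7 .25 -.38 0 0 .25; 1 -.8 .3 -.38 0 0 .25; 1 -.9 .35 -.38 0 0 .25; 1 -.9 .35 -.38 0 0 .25; 1 -.9 .35 -.38 0 0 .25; 1 -.9 .35 -.38 0 0 .25' 40; python3 - <<'E'
from station import arm
from h import *
from scipy.spatial.transform import Rotation as R
s=arm.get_state();f=arm.grab_frame("top");cv2.imwrite("pics/top1.png",f["img"][:,:,::-1])
f=arm.grab_frame("scene");cv2.imwrite("pics/scene1.png",f["img"][:,:,::-1])
r=R.from_euler('xyz',s["ee_rot"]);print(s["eef_pos"],s["ee_rot"],s["width"],s["force"])
print(r.inv().apply(np.array([.531,-.367,.30])-s["eef_pos"])/.3)
E
```

```text
t: 1.3
eef_pos: [0.4874, -0.4001, 0.3404]
ee_rot: [3.141, -0.0, -2.962]
force: [0.3, 0.6, -0.8]
width: 0.0016
[ 0.4873809  -0.40013536  0.34035723] [ 3.14139438e+00 -4.30015095e-04 -2.96188386e+00] 0.0016114496366385171 [ 0.33621502  0.58060329 -0.83443644]
[-0.1628557   0.08265711  0.13447047]
```

View pics/scene1.png

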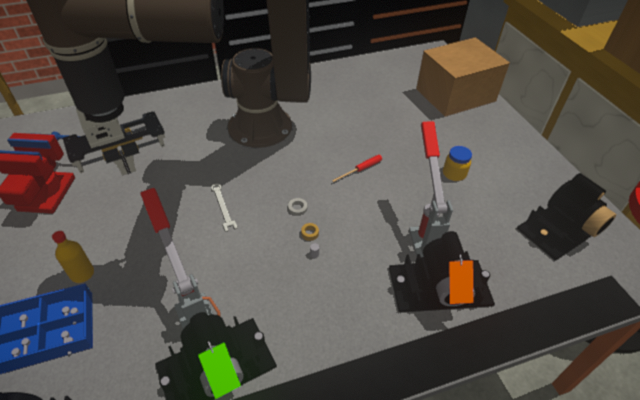

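View pics/top1.png

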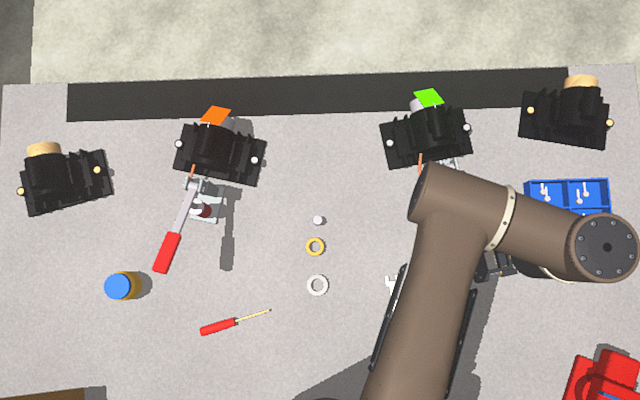

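The closed gripper is over the green side and clear of the pad; its tip is near (126,170) in the scene view and the pad near (152,207). I'll move above the contact point and start the first stroke gently.

```bash
python3 -m inch '1 -.08 .04 0 0 0 0; 1 -.16 .083 0 0 0 0; 1 -.16 .083 0.1 0 0 0; 1 -.16 .083 .13 0 0 0;1 -.16 .083 .13 0 0 0;1 -.16 .083 .13 0 0 0' ; python3 - <<'E'
from station import arm
from h import *
s=arm.get_state();print(s["eef_pos"],s["ee_rot"])
f=arm.grab_frame("scene");cv2.imwrite("pics/scene2.png",cv2.resize(f["img"][130:330,50:290,::-1],None,fx=3,fy=3))
f=arm.grab_frame("wrist");cv2.imwrite("pics/wrist2.png",f["img"][:,:,::-1])
E
python3 -m inch '1 0 0 .08 0 0 0; 1 0 0 .16 0 0 0; 1 0 0 .24 0 0 0; 1 0 0 .24 0 0 0;1 0 0 .24 0 0 0'
```

```text
t: 2.0
eef_pos: [0.5301, -0.3677, 0.3024]
ee_rot: [-3.141, -0.0, -2.963]
force: [-0.5, 0.4, 0.7]
width: 0.0
[ 0.53013558 -0.36768177  0.30239587] [-3.14085818e+00 -1.82767150e-06 -2.96256800e+00]
t: 2.6
eef_pos: [0.531, -0.3673, 0.2317]
ee_rot: [-3.14, 0.001, -2.962]
force: [-1.6, 2.1, 7.5]
width: 0.0006
```

View pics/scene2.png

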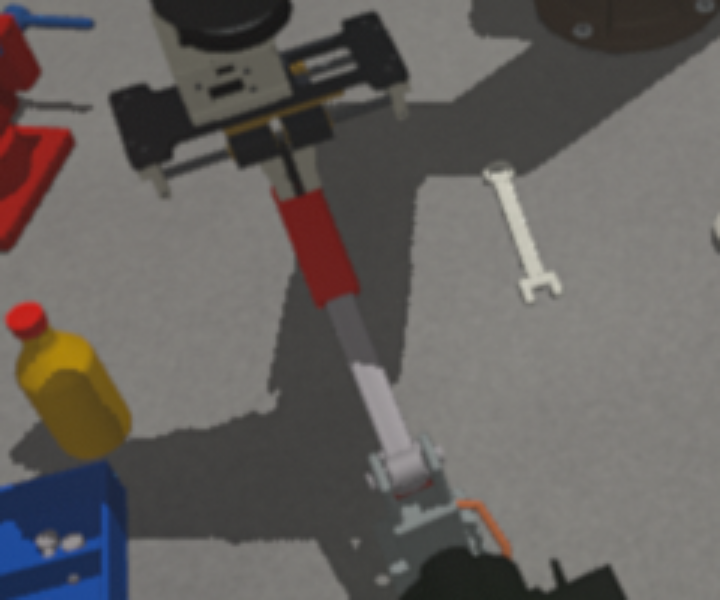

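View pics/wrist2.png

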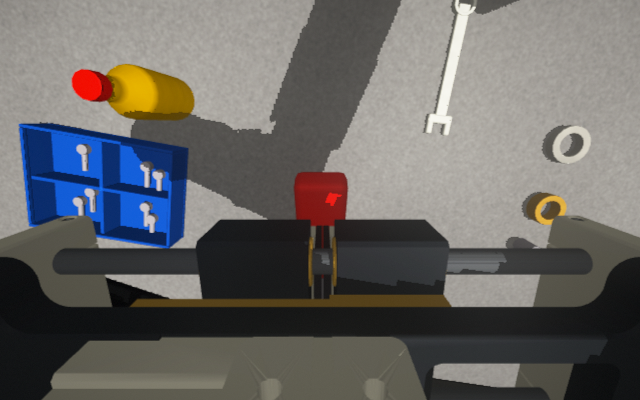

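The fingers are centred across the pad (wrist view, near (322,200)), and the 7.5 N upward force shows contact. I'll continue down to the stop.

```bash
python3 -m inch '1 0 0 .08 0 0 0; 1 0 0 .16 0 0 0; 1 0 0 .24 0 0 0; 1 0 0 .30 0 0 0; 1 0 0 .32 0 0 0;1 0 0 .32 0 0 0;1 0 0 .32 0 0 0'; python3 -m inch '1 0 0 .02 0 0 0;1 0 0 .02 0 0 0;1 0 0 .02 0 0 0';python3 -m inch '1 0 0 .015 0 0 0;1 0 0 .015 0 0 0;1 0 0 .015 0 0 0'
```

```text
t: 3.3
eef_pos: [0.5337, -0.3681, 0.1378]
ee_rot: [-3.137, 0.006, -2.961]
force: [0.8, 1.2, 11.4]
width: 0.0007
t: 3.6
eef_pos: [0.5346, -0.368, 0.1324]
ee_rot: [-3.136, 0.008, -2.96]
force: [2.3, 1.9, 10.9]
width: 0.0007
t: 3.9
eef_pos: [0.5352, -0.368, 0.1286]
ee_rot: [-3.136, 0.009, -2.96]
force: [3.9, 3.3, 13.6]
width: 0.0007
```

```bash
python3 -m inch '1 0 0 .015 0 0 0;1 0 0 .015 0 0 0;1 0 0 .015 0 0 0'; python3 -m inch '1 0 0 .015 0 0 0;1 0 0 .015 0 0 0;1 0 0 .015 0 0 0'; python3 - <<'E'
from station import arm
from h import *
s=arm.get_state();print(s["eef_pos"],s["force"])
f=arm.grab_frame("scene");cv2.imwrite("pics/scene3.png",cv2.resize(f["img"][130:330,50:290,::-1],None,fx=3,fy=3))
E
```

```text
t: 4.2
eef_pos: [0.5356, -0.3682, 0.1275]
ee_rot: [-3.134, 0.011, -2.959]
force: [-2.4, 10.2, 34.0]
width: 0.0008
t: 4.5
eef_pos: [0.5359, -0.3682, 0.1266]
ee_rot: [-3.132, 0.012, -2.958]
force: [-9.9, 17.8, 56.5]
width: 0.0006
[ 0.53594017 -0.36824054  0.12660174] [-9.92788683 17.83994264 56.50425477]
```

View pics/scene3.png

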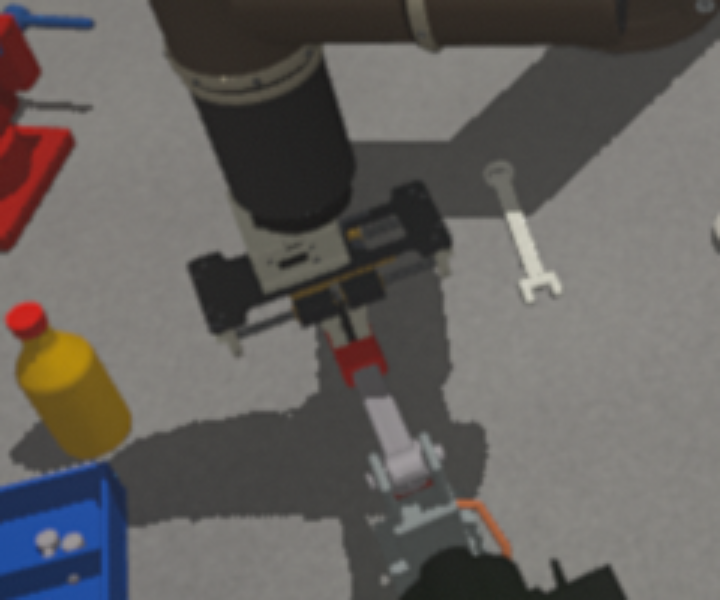

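The lever is at its stop: the force jumped from 13 to 34 to 57 N with under 1 mm of travel each time, and the picture shows the pad dipped below level near (358,355). I'll release upward and wait for the return.

```bash
python3 -m inch '1 0 0 -.1 0 0 0;1 0 0 -.22 0 0 0;1 0 0 -.34 0 0 0;1 0 0 -.46 0 0 0;1 0 0 -.58 0 0 0;1 0 0 -.64 0 0 0;1 0 0 -.64 0 0 0;1 0 0 -.64 0 0 0;1 0 0 -.64 0 0 0;1 0 0 -.64 0 0 0;1 0 0 -.64 0 0 0;1 0 0 -.64 0 0 0'; python3 - <<'E'
from station import arm
from h import *
f=arm.grab_frame("scene");cv2.imwrite("pics/scene4.png",cv2.resize(f["img"][130:330,50:290,::-1],None,fx=3,fy=3))
print(pad(f,(135,175,180,240)))
E
```

```text
t: 5.75
eef_pos: [0.5304, -0.3667, 0.3055]
ee_rot: [3.141, -0.001, -2.962]
force: [-0.1, 0.5, -0.1]
width: 0.0006
(array([ 0.5542912 , -0.36511956,  0.26164052]), array([ 0.89740453,  0.13568937, -0.41982557]), array([-0.41053132, -0.09181449, -0.90721229]), np.float64(0.08202829882076448), np.float64(0.025990552555735402), 342)
```

View pics/scene4.png

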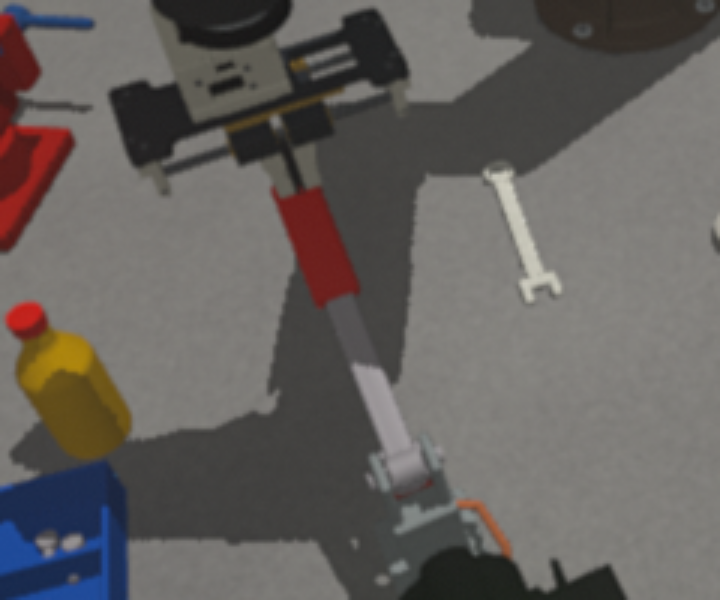

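The lever is back at rest: the picture matches the one before the stroke and the plane normal is unchanged. I'll do stroke 2 and stroke 3 the same way.

```bash

python3 -m inch '1 0 0 .1 0 0 0;1 0 0 .2 0 0 0;1 0 0 .3 0 0 0;1 0 0 .4 0 0 0;1 0 0 .5 0 0 0;1 0 0 .57 0 0 0;1 0 0 .6 0 0 0;1 0 0 .62 0 0 0;1 0 0 .635 0 0 0;1 0 0 .635 0 0 0;1 0 0 .635 0 0 0'
python3 -m inch '1 0 0 -.1 0 0 0;1 0 0 -.22 0 0 0;1 0 0 -.34 0 0 0;1 0 0 -.46 0 0 0;1 0 0 -.58 0 0 0;1 0 0 -.635 0 0 0;1 0 0 -.635 0 0 0;1 0 0 -.635 0 0 0;1 0 0 -.635 0 0 0;1 0 0 -.635 0 0 0;1 0 0 -.635 0 0 0;1 0 0 -.635 0 0 0'
python3 -m inch '1 0 0 .1 0 0 0;1 0 0 .2 0 0 0;1 0 0 .3 0 0 0;1 0 0 .4 0 0 0;1 0 0 .5 0 0 0;1 0 0 .57 0 0 0;1 0 0 .6 0 0 0;1 0 0 .62 0 0 0;1 0 0 .635 0 0 0;1 0 0 .635 0 0 0;1 0 0 .635 0 0 0'
python3 -m inch '1 0 0 -.1 0 0 0;1 0 0 -.22 0 0 0;1 0 0 -.34 0 0 0;1 0 0 -.46 0 0 0;1 0 0 -.58 0 0 0;1 0 0 -.635 0 0 0;1 0 0 -.635 0 0 0;1 0 0 -.635 0 0 0;1 0 0 -.635 0 0 0;1 0 0 -.635 0 0 0;1 0 0 -.635 0 0 0;1 0 0 -.635 0 0 0'
```

```text
t: 6.9
eef_pos: [0.5336, -0.3676, 0.1258]
ee_rot: [-3.134, 0.008, -2.958]
force: [-13.2, 18.4, 58.1]
width: 0.0004
t: 8.1
eef_pos: [0.5304, -0.3667, 0.3055]
ee_rot: [3.141, -0.001, -2.962]
force: [0.0, -0.7, 0.4]
width: 0.0007
t: 9.2
eef_pos: [0.5336, -0.3676, 0.1258]
ee_rot: [-3.134, 0.008, -2.958]
force: [-13.1, 19.2, 58.3]
width: 0.001
t: 10.4
eef_pos: [0.5304, -0.3667, 0.3055]
ee_rot: [3.141, -0.001, -2.962]
force: [0.8, -0.6, -0.4]
width: 0.0003
```

One more stroke for margin, then I'll retreat up and away, and check.

```bash

python3 -m inch '1 0 0 .1 0 0 0;1 0 0 .2 0 0 0;1 0 0 .3 0 0 0;1 0 0 .4 0 0 0;1 0 0 .5 0 0 0;1 0 0 .57 0 0 0;1 0 0 .6 0 0 0;1 0 0 .62 0 0 0;1 0 0 .635 0 0 0;1 0 0 .635 0 0 0;1 0 0 .635 0 0 0'
python3 -m inch '1 0 0 -.1 0 0 0;1 0 0 -.22 0 0 0;1 0 0 -.34 0 0 0;1 0 0 -.46 0 0 0;1 0 0 -.58 0 0 0;1 0 0 -.7 0 0 0;1 0 0 -.8 0 0 0;1 .1 0 -.8 0 0 0;1 .2 0 -.8 0 0 0;1 .3 0 -.8 0 0 0;1 .3 0 -.8 0 0 0;1 .3 0 -.8 0 0 0'
python3 -m inch '1 0 0 0 0 0 0;1 0 0 0 0 0 0;1 0 0 0 0 0 0'
python3 - <<'E'
from station import arm
from h import *
s=arm.get_state();print(s["t"],s["eef_pos"],s["force"],abs(s["qd"]).max())
f=arm.grab_frame("scene");cv2.imwrite("pics/scene5.png",f["img"][:,:,::-1])
for b in((135,175,180,240),(415,115,445,165)):print([np.round(x,3) for x in pad(f,b)])
E
```

```text
t: 11.5
eef_pos: [0.5336, -0.3676, 0.1258]
ee_rot: [-3.134, 0.008, -2.958]
force: [-13.5, 17.9, 57.4]
width: 0.0004
t: 12.7
eef_pos: [0.4415, -0.383, 0.3561]
ee_rot: [-3.141, 0.001, -2.962]
force: [0.6, -0.0, 0.4]
width: 0.0005
t: 13.0
eef_pos: [0.4426, -0.3827, 0.3551]
ee_rot: [3.141, -0.001, -2.961]
force: [0.2, -0.7, 0.1]
width: 0.0001
13.0 [ 0.44257396 -0.38268305  0.35506874] [ 0.24468938 -0.68129517  0.13945223] 0.002145942806767901
[array([ 0.549, -0.366,  0.265]), array([ 0.897,  0.144, -0.418]), array([0.418, 0.031, 0.908]), np.float64(0.094), np.float64(0.027), np.int64(387)]
[array([0.522, 0.36 , 0.265]), array([ 0.881, -0.215, -0.421]), array([ 0.41 , -0.093,  0.907]), np.float64(0.094), np.float64(0.028), np.int64(282)]
```

View pics/scene5.png

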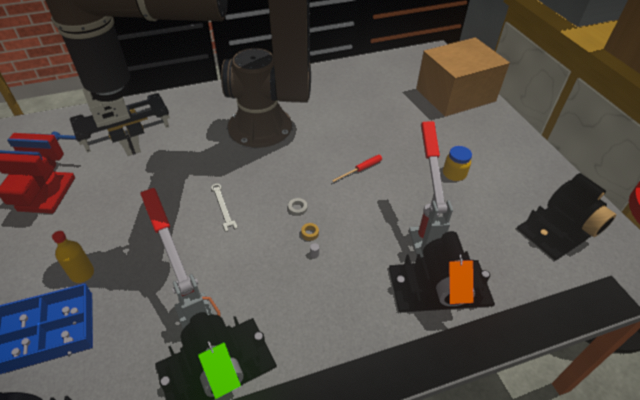

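The green lever is up at rest (pad near (154,208)), the orange one hasn't moved (pad near (430,140)), and the gripper is clear.

```bash
python3 -c "
from station import arm
arm.job_done()"
```

```text
the job is handed in; nothing more can be done
```

I pumped the lime-green housing's lever through four full strokes with the closed fingertips, one more than asked, and handed the job in at about 13 s.

- **Bottom stop:** each stroke ended with the upward force jumping to about 57 N, from about 11–14 N just above the stop. The tool stopped at about 126 mm, where the stop was expected.
- **Return to rest:** I lifted clear after every stroke, and the force read about zero. Pictures after strokes 1 and 4 show the lever back at rest. After strokes 2 and 3 I relied on the tool being well above the rest height, with about a second of wait.
- **Final check:** the green pad measured 265 mm high and about 25° up, as at the start. The orange pad was unchanged to within about 1 mm, and the gripper was well clear of everything.

No check failed. The only difference was the green pad's position, which read 1–2 mm off its starting value; that is within the camera calibration.

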